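# Stand the toppled table sign back up against the ledge

## Robot

A 6-joint arm with a two-finger parallel gripper is mounted at the origin on the work surface. World frame = base frame: x ahead of the robot, y to its left, z up, the work surface at z = 0. Lengths are in mm, angles in rad, forces in N, time in s.
With the tool pointing down it reaches from about 300 to 825 mm from the base axis. Payload 5.4 kg.
Tool frame: the origin (TCP) lies at the centre of the arm's flange, where the gripper is bolted on; the fingertips stand 190 mm ahead of it and the grasp point (between the pads) lies 171 mm ahead of it; z points along the fingers, y is the line along which they close (so a half turn about z gives the same grasp; the last joint's range is limited). The gripper opens to 92 mm and grips with 3 to 60 N. Pads are 20 mm wide; open, the fingers measure 128 mm over their backs; the gripper's body (75 mm by 189 mm) begins 69 mm behind the grasp point.
Start: joints at [-1.429, 0.158, 1.597, -0, 1.386, -0.21], TCP at [198.114, -539.776, 404.701] pointing down, gripper open.
Joint ranges: [-2.91, 2.91], [-0.94, 2.29], [0.18, 2.7], [-1.29, 4.43], [0.17, 2.64], [-3, 3]. Speed limits (rad/s): [2.57, 2.57, 3.14, 3.14, 3.14, 3.14].

## Interface

Orientations are given as a unit quaternion [x, y, z, w].
In Python, from plant import * gives the robot as it stands.
- The arm moves only by the tool drive_tool, never from a script. Its argument "moves" is a list of rows, each an object of numbers: "dx", "dy", "dz": the shift along the tool's x, y, z in mm; "rx", "ry", "rz": the turn, a rotation vector about the tool's x, y, z in degrees; "jaw": the finger opening in mm, from 0 to 91.9. In form: [{"dx": .., "dy": .., "dz": .., "rx": .., "ry": .., "rz": .., "jaw": ..}, ...]. A call has 1 to 5 rows; each row shifts and turns the commanded pose from where the row before left it, along the tool's axes as they then stand; what a row does not reach is not made up. A row lasts 1/8 s, in which the tool goes at most 62.5 mm and 10.7 degrees, less where a joint would pass 70% of its speed; a pose out of reach is approached as far as the arm can. A call is refused whole if a number of a shift passes 62.5 or a number of a turn 10.7, either way. A call with a gripper value outside its range is refused whole. The fingers move at their own pace and stop on an object; "newtons" is the grip in N (left out, the last holds). Time passes only in rows, so rows that do not move let the fingers close. It gives the time, the measured TCP pose, the force, the opening and the grip force at its end, in the units of the state.
- read_state(): the state, without advancing time (a new reading comes with each control period).
- get_image(name): name is "side" or "top" or "wrist"; returns (picture, depth): 384x512x3 uint8, blue, green, red; 384x512 float32, mm along the optical axis (not along the pixel's ray), 0 where there is no reading.
- camera_params(name): a dict with "mtx" (3x3 intrinsics, pixels), "R" (3x3) and "t" (3): a world point X has camera coordinates R X + t. Camera axes: x right, y down, z forward; pixel columns grow to the right and rows downward; lengths in mm; the calibration is good to about 2 mm. A picture is of the moment at which its call begins: read the wrist's pose just before it. camera_params takes no time and is no camera call; for the wrist camera it gives the pose at the moment of the call.
- close_job(): hands the job in; it is judged then, once.
The state is a dict: "time_s": time; "joints": joint angles; "joint_velocities": joint speeds; "effort": joint torques, N m; "tool_pos": TCP position; "ee_rot": TCP orientation; "force": force on the tool from outside, world axes, zero at the start; "wrist_torque": the same for the moment, N m; "gripper_width": finger opening in mm; "gripper_force": force on a finger pad.
Only numpy, scipy, OpenCV 4.12 (cv2) and the standard library are available. Lean on these libraries where they do the work, as an engineer would, in place of code of your own. Each camera call takes 0.05 s, during which the arm holds its last target. There are 200 camera calls.

## Task

The small table sign has toppled onto its back: without gripping or lifting it, push its foot over with the fingertips so that the sign stands up on its foot again. Then push it back along the table until its back is flush against the wooden ledge, and leave it standing there. Leave the other sign, the basket, the tape roll and the paint bottle where they are.

Things in the scene. Friction and masses are not known exactly. Their poses are not given: they have to be found in the camera images.
- sign: Toppled sign, 0.4-0.63 kg, an L (mm): aluminium foot plate (120 wide, 75 deep, 18 thick) and black panel, white card (120 wide, 105 high, 4 thick) rising square from the foot's rear edge, backs flush. It lies on its back, panel towards the ledge, foot up like a wall. Origin: mid heel (foot's rear lower edge, on the table in both poses). x: to panel top; y: along width; z: to foot's front edge.
- heel_left (a point): Left end (seen from the robot) of the sign's heel edge: sign frame (0, 60, 0) mm; when the sign stands, the left lower corner of its back. The heavy foot puts the centre of mass about 16 mm along x and 33 mm along z of the sign frame from the heel, so the sign pivots easily about the heel.
- heel_right (a point): Right end of the sign's heel edge: sign frame (0, -60, 0) mm; when the sign stands, the right lower corner of its back.
- foot_edge (a point): Middle of the foot's front edge face: sign frame (9, 0, 75) mm. Toppled: the highest point, 75 mm up; pushed there along the sign's -x (from the panel's side, away from the panel) with 1-2 N, the sign pivots on its heel and after about 27 degrees drops onto its foot. Standing: 9 mm up, 75 mm before the back; push it here, low: pushed high on the panel, it tips backwards.
- panel_top (a point): Middle of the panel's top edge: sign frame (123, 0, 2) mm; 2 mm above the table when toppled, 123 mm above it (the sign's full height) when standing.
- ledge: Straight light-wood batten fixed on the table beyond the signs, 800 mm long, 22 mm deep, 30 mm high, lying roughly across the robot's view and slightly turned. Origin: middle of its lower front edge, on the table; x axis: away from its front face, square to it, roughly away from the robot; y axis: along it, to the left. The front face is the plane x = 0.
- standing_sign: A second sign of the same size, loose, already standing with its back against the ledge near one end. Origin: middle of its heel (rear lower edge); its foot reaches 75 mm from there towards the robot. Leave alone.
- basket: Dark blue perforated basket of paint markers, loose, 100 mm deep, 150 mm wide, 60 mm high, with its back to the ledge near the other end. Origin: middle of its rear lower edge. Leave alone.
- tape: Roll of masking tape lying flat, loose, 110 mm across, 45 mm high, to one side nearer the robot. Origin: centre of its underside. Leave alone.
- paint_bottle: White paint bottle with a black cap, upright, loose, 56 mm across, 130 mm high, to the other side. Origin: centre of its underside. Leave alone.

How it is judged (in metres and radians):
On the way:
1. the toppled sign stands up on its foot (angle between sign's own x axis and vertical below 0.08 rad and height (world z) of each of heel_left, heel_right below 0.008 m), for 0.3 s.
At the end, for the whole second after the job is handed in: The sign stands upright (within 0.08 rad) on its foot on the table, at rest, with both lower corners of its back within 7 mm of the ledge's front face, within the ledge's length (all of step 1 and x of heel_left in the frame of ledge between -0.007 and 0.004 m and y of heel_left in the frame of ledge between -0.39 and 0.39 m and x of heel_right in the frame of ledge between -0.007 and 0.004 m and y of heel_right in the frame of ledge between -0.39 and 0.39 m and linear speed of sign below 0.02 m/s and angular speed of sign below 0.1 rad/s); the robot touches nothing.
It fails at once if the sign is lifted or carried: its whole heel edge is more than 30 mm above the table (height (world z) of each of heel_left, heel_right above 0.03 m).
It fails at once if the standing sign is displaced by more than 20 mm or tipped (distance of standing_sign from where it was at the start of the episode above 0.02 m or angle between standing_sign's own z axis and vertical above 0.3 rad).
It fails at once if the marker basket is displaced by more than 20 mm or tipped (distance of basket from where it was at the start of the episode above 0.02 m or angle between basket's own z axis and vertical above 0.3 rad).
It fails at once if the tape roll is displaced by more than 20 mm or tipped (distance of tape from where it was at the start of the episode above 0.02 m or angle between tape's own z axis and vertical above 0.3 rad).
It fails at once if the paint bottle is displaced by more than 20 mm or tipped (distance of paint_bottle from where it was at the start of the episode above 0.02 m or angle between paint_bottle's own z axis and vertical above 0.3 rad).
It also fails if it takes over 61 s, if anything falls off the work surface, if the arm or the gripper's body presses on something with over 40 N, if the wrist force passes 120 N, or if a joint passes its speed limit or range.

## Working session

There is one attempt and no reset: what is moved stays moved. The work goes in short steps, Python scripts to look and compute and a tool call to move; the robot and the scene stay as the last step left them, time stands still between calls to the robot, and variables do not carry over. Pictures are saved under pics/ and viewed, at most 10 in all, crops included, and the job is handed in when it is done.

Besides the shell and the picture viewer there is one more tool, called after ">>>" as name(argument=value, ...), one argument or row to a line, values as JSON. drive_tool: Moves the arm, as the interface text tells. Its arguments: {"type":"object","properties":{"moves":{"type":"array","items":{"type":"object","properties":{"dx":{"type":"number"},"dy":{"type":"number"},"dz":{"type":"number"},"rx":{"type":"number"},"ry":{"type":"number"},"rz":{"type":"number"},"jaw":{"type":"number"}}}},"newtons":{"type":"number"}},"required":["moves"]}

```bash
mkdir -p pics; cat > h.py <<'E'
from plant import *
import numpy as np, cv2
from scipy.spatial.transform import Rotation as Rn
def cloud(name):
    im,d=get_image(name); c=camera_params(name)
    K,R,t=[np.array(c[k],float) for k in("mtx","R","t")]
    v,u=np.mgrid[:d.shape[0],:d.shape[1]]
    P=np.stack([(u-K[0,2])/K[0,0]*d,(v-K[1,2])/K[1,1]*d,d],-1)
    W=(P-t.ravel())@R
    W[d<=0]=np.nan
    return im,W
E
python3 - <<'E'
from h import *
s=read_state();print(s)
for n in("side","top"):
    im,W=cloud(n);cv2.imwrite(f"pics/{n}0.png",im);np.save(n+"0.npy",W)
    c=camera_params(n);print(n,np.round(c["mtx"],1).tolist(),np.round(-np.array(c["R"]).T@np.array(c["t"]).ravel()))
E
```

```text
{'time_s': 0.0, 'joints': array([-1.42907320e+00,  1.59046877e-01,  1.59820579e+00, -1.39485984e-05,
        1.38619494e+00, -2.10101191e-01]), 'joint_velocities': array([ 0.00159231, -0.00086274, -0.00012278, -0.00078012, -0.001325  ,
       -0.0016305 ]), 'effort': array([ 5.70346656e-04, -3.85575485e+01, -3.22108912e+01,  7.01556006e-02,
        3.80992040e-02, -1.50110009e-04]), 'tool_pos': array([ 198.08982793, -539.51185608,  403.73305805]), 'ee_rot': array([ 9.84566666e-01,  1.75007484e-01,  2.48527859e-05, -9.27170128e-04]), 'force': array([-0.22962298,  0.4366077 , -0.52720524]), 'wrist_torque': array([ 0.00286552, -0.00926956, -0.01058925]), 'gripper_force': 0.0, 'gripper_width': 91.71013171483122}
side [[460.7, 0.0, 257.5], [0.0, 460.7, 180.9], [0.0, 0.0, 1.0]] [ 68. 898. 705.]
top [[430.9, 0.0, 242.1], [0.0, 430.9, 191.0], [0.0, 0.0, 1.0]] [ 379.   -8. 1051.]
```

View pics/side0.png

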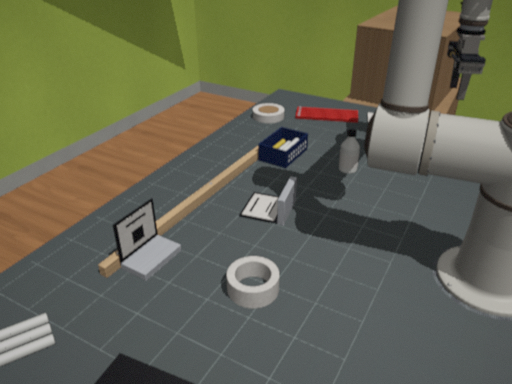

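View pics/top0.png

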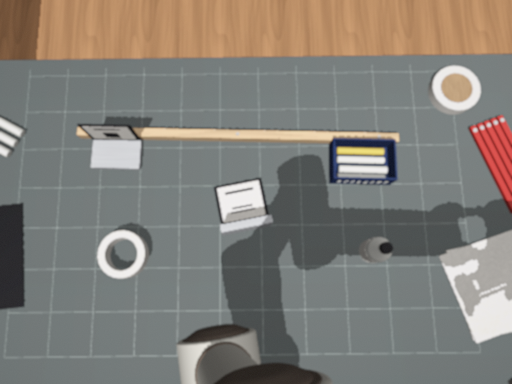

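The side view shows the toppled sign at about (270,205), between the tape (252,282) and the basket (284,147). In the top view the foot wall is at about (245,223), the panel at about (240,198), and the ledge runs from (78,132) to (398,137). Next I'll measure these.

```bash
python3 - <<'E'
from h import *
def rect(p,l):
    p=p[:,:2].astype(np.float32); b=cv2.boxPoints(cv2.minAreaRect(p)); print(l,len(p),np.round(b).tolist())
for n in("top","side"):
    W=np.load(n+"0.npy"); im=cv2.imread(f"pics/{n}0.png")
    x,y,z=W[...,0],W[...,1],W[...,2]
    if n=="top": box=np.s_[170:240,205:280]
    else: box=np.s_[175:228,235:302]
    B=W[box].reshape(-1,3); 
    print(n,"table z",np.nanmedian(z[(x>400)&(x<700)&(abs(y)<300)&(z<12)]))
    f=B[(B[:,2]>64)&(B[:,2]<90)]
    if len(f)>5: rect(f,"foot top"); print(np.percentile(f[:,2],[5,50,95]))
    f=B[(B[:,2]>12)&(B[:,2]<64)]
    if len(f)>5: rect(f,"foot mid")
    hsv=cv2.cvtColor(im,cv2.COLOR_BGR2HSV)
    m=np.zeros(im.shape[:2],bool); m[box]=True
    card=m&(hsv[...,2]>150)&(z<20)
    rect(W[card],"card"); print("card z",np.nanmedian(z[card]))
    led=(hsv[...,0]>8)&(hsv[...,0]<25)&(hsv[...,1]>60)&(hsv[...,2]>120)&(z>20)&(z<40)&(abs(y)<420)&(x>600)&(x<850)
    q=W[led]; print("ledge",len(q),np.round(np.nanmin(q[:,1])),np.round(np.nanmax(q[:,1])))
    fe=[]
    for yb in range(-100,240,10):
        k=q[abs(q[:,1]-yb)<5]
        if len(k)>3: fe.append((yb,k[:,0].min(),k[:,0].max()))
    fe=np.array(fe); print("front",np.polyfit(fe[:,0],fe[:,1],1),"back",np.polyfit(fe[:,0],fe[:,2],1),"z",np.nanmedian(q[:,2]))
E
```

```text
top table z 0.7651087220641681
foot top 440 [[478.0, 42.0], [500.0, -75.0], [518.0, -71.0], [496.0, 46.0]]
[71.42204901 75.07471331 78.06483572]
foot mid 111 [[479.0, 41.0], [500.0, -74.0], [501.0, -74.0], [480.0, 41.0]]
card 1526 [[485.0, 51.0], [507.0, -67.0], [616.0, -47.0], [594.0, 71.0]]
card z 5.081710613058223
ledge 2318 -394.0 404.0
front [3.35619005e-02 7.15504348e+02] back [3.35563679e-02 7.37205857e+02] z 30.2796831758302
side table z 2.116476251044797
foot top 241 [[476.0, 45.0], [497.0, -75.0], [515.0, -71.0], [494.0, 48.0]]
[66.05064276 76.21992207 78.51743233]
foot mid 290 [[475.0, 45.0], [498.0, -79.0], [517.0, -75.0], [494.0, 49.0]]
card 503 [[513.0, 46.0], [533.0, -61.0], [612.0, -46.0], [592.0, 61.0]]
card z 6.41343315551293
ledge 1242 -350.0 405.0
front [3.37666097e-02 7.11836851e+02] back [3.08512285e-02 7.33889945e+02] z 31.14994503679231
```

>>> drive_tool(
  moves=[
    {"rz": 9.7,"jaw": 50},
    {"dx": 35,"dy": -38},
    {"dx": 35,"dy": -38},
    {"dx": 35,"dy": -38},
    {"dx": 35,"dy": -38},
  ],
)

```text
schema error: expected keys dx, dy, dz, rx, ry, rz, jaw
```

>>> drive_tool(
  moves=[
    {"dx": 35,"dy": -38},
    {"dx": 35,"dy": -38},
    {"dx": 35,"dy": -38},
    {"dx": 35,"dy": -38},
    {"dx": 35,"dy": -38},
  ],
)

```text
schema error: expected keys dx, dy, dz, rx, ry, rz, jaw
```

>>> drive_tool(
  moves=[
    {"dx": 35,"dy": -38},
    {"dx": 35,"dy": -38},
    {"dx": 30,"dy": -44},
    {},
  ],
)

```text
schema error: expected keys dx, dy, dz, rx, ry, rz, jaw
```

>>> drive_tool(
  moves=[
    {"dx": 0,"dy": 0,"dz": 0,"rx": 0,"ry": 0,"rz": 9.7,"jaw": 50},
    {"dx": 35,"dy": -38,"dz": 0,"rx": 0,"ry": 0,"rz": 0,"jaw": 50},
    {"dx": 35,"dy": -38,"dz": 0,"rx": 0,"ry": 0,"rz": 0,"jaw": 50},
    {"dx": 35,"dy": -38,"dz": 0,"rx": 0,"ry": 0,"rz": 0,"jaw": 50},
    {"dx": 35,"dy": -38,"dz": 0,"rx": 0,"ry": 0,"rz": 0,"jaw": 50},
  ],
)

```text
time_s: 0.72
tool_pos: [308.7, -363.3, 404.2]
ee_rot: [0.996, 0.091, -0.0, -0.0]
force: [0.2, -0.6, -0.7]
gripper_width: 50.0
gripper_force: 0.0
```

>>> drive_tool(
  moves=[
    {"dx": 35,"dy": -38,"dz": 0,"rx": 0,"ry": 0,"rz": 0,"jaw": 50},
    {"dx": 35,"dy": -38,"dz": 0,"rx": 0,"ry": 0,"rz": 0,"jaw": 50},
    {"dx": 35,"dy": -38,"dz": 0,"rx": 0,"ry": 0,"rz": 0,"jaw": 50},
    {"dx": 35,"dy": -38,"dz": 0,"rx": 0,"ry": 0,"rz": 0,"jaw": 50},
    {"dx": 35,"dy": -38,"dz": 0,"rx": 0,"ry": 0,"rz": 0,"jaw": 50},
  ],
)

```text
time_s: 1.35
tool_pos: [446.3, -144.6, 404.4]
ee_rot: [0.996, 0.091, -0.0, -0.0]
force: [0.3, -0.8, 0.0]
gripper_width: 50.0
gripper_force: 0.0
```

>>> drive_tool(
  moves=[
    {"dx": 35,"dy": -38,"dz": 0,"rx": 0,"ry": 0,"rz": 0,"jaw": 50},
    {"dx": 35,"dy": -38,"dz": 0,"rx": 0,"ry": 0,"rz": 0,"jaw": 50},
    {"dx": 30,"dy": -44,"dz": 0,"rx": 0,"ry": 0,"rz": 0,"jaw": 50},
    {"dx": 0,"dy": 0,"dz": 0,"rx": 0,"ry": 0,"rz": 0,"jaw": 50},
  ],
)

```text
time_s: 1.85
tool_pos: [522.8, -7.4, 404.1]
ee_rot: [0.996, 0.094, -0.0, -0.0]
force: [-0.2, -0.0, -0.1]
gripper_width: 49.9
gripper_force: 0.0
```

```bash
python3 - <<'E'
from h import *
im,W=cloud("wrist"); B=W.reshape(-1,3)
k=(B[:,2]>66)&(B[:,2]<86)&(abs(B[:,0]-497)<45)&(abs(B[:,1]+15)<90); f=B[k]
print(len(f)); 
if len(f)>20: print(np.round(cv2.boxPoints(cv2.minAreaRect(f[:,:2].astype(np.float32)))).tolist(),np.percentile(f[:,2],[5,50,95]))
cv2.imwrite("pics/w0.png",im)
E
```

```text
2042
[[474.0, 41.0], [496.0, -77.0], [515.0, -74.0], [493.0, 44.0]] [69.37560914 74.68569661 75.96735398]
```

>>> drive_tool(
  moves=[
    {"dx": 0,"dy": 0,"dz": 40,"rx": 0,"ry": 0,"rz": 0,"jaw": 50},
    {"dx": 0,"dy": 0,"dz": 40,"rx": 0,"ry": 0,"rz": 0,"jaw": 50},
    {"dx": 0,"dy": 0,"dz": 20,"rx": 0,"ry": 0,"rz": 0,"jaw": 50},
    {"dx": 0,"dy": 0,"dz": 0,"rx": 0,"ry": 0,"rz": 0,"jaw": 50},
  ],
)

```text
time_s: 2.4
tool_pos: [521.2, -11.2, 302.9]
ee_rot: [0.996, 0.09, -0.002, -0.001]
force: [0.5, 0.2, -0.1]
gripper_width: 49.8
gripper_force: 0.0
```

>>> drive_tool(
  moves=[
    {"dx": 0,"dy": 0,"dz": 25,"rx": 0,"ry": 0,"rz": 0,"jaw": 50},
    {"dx": 0,"dy": 0,"dz": 21,"rx": 0,"ry": 0,"rz": 0,"jaw": 50},
    {"dx": 0,"dy": 0,"dz": 0,"rx": 0,"ry": 0,"rz": 0,"jaw": 50},
  ],
)

```text
time_s: 2.78
tool_pos: [522.0, -10.8, 258.5]
ee_rot: [0.996, 0.091, -0.001, -0.0]
force: [-0.6, 0.1, 0.7]
gripper_width: 49.9
gripper_force: 0.0
```

>>> drive_tool(
  moves=[
    {"dx": -4,"dy": 0,"dz": 0,"rx": 0,"ry": 0,"rz": 0,"jaw": 50},
    {"dx": -4,"dy": 0,"dz": 0,"rx": 0,"ry": 0,"rz": 0,"jaw": 50},
    {"dx": -4,"dy": 0,"dz": 0,"rx": 0,"ry": 0,"rz": 0,"jaw": 50},
    {"dx": -4,"dy": 0,"dz": 0,"rx": 0,"ry": 0,"rz": 0,"jaw": 50},
    {"dx": -2,"dy": 0,"dz": 0,"rx": 0,"ry": 0,"rz": 0,"jaw": 50},
  ],
)

```text
time_s: 3.4
tool_pos: [504.5, -13.4, 258.9]
ee_rot: [0.996, 0.091, 0.0, 0.0]
force: [0.7, -0.1, 0.6]
gripper_width: 49.7
gripper_force: 0.5
```

```bash
python3 - <<'E'
from h import *
im,W=cloud("side");np.save("s1.npy",W);cv2.imwrite("pics/s1.png",cv2.resize(im[150:270,200:350],None,fx=4,fy=4))
E
```

```text
(no output)
```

View pics/s1.png

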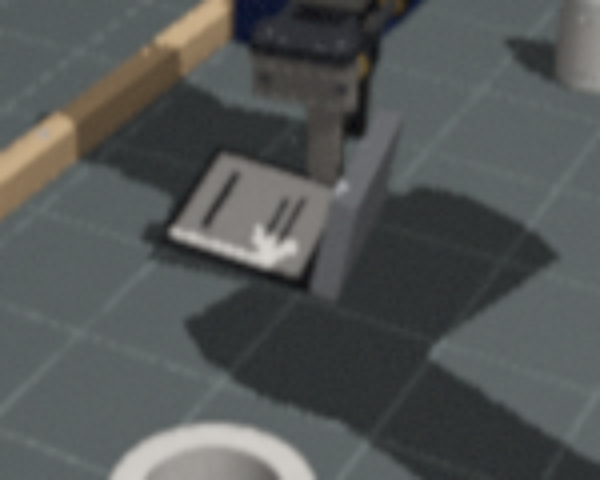

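The crop shows the fingers behind the foot wall at about (325,170). The panel's far edge is lifting, with a shadow under it at (160,240), so the sign is pivoting. I'll keep pushing.

>>> drive_tool(
  moves=[
    {"dx": -5,"dy": 0,"dz": 0,"rx": 0,"ry": 0,"rz": 0,"jaw": 50},
    {"dx": -5,"dy": 0,"dz": 0,"rx": 0,"ry": 0,"rz": 0,"jaw": 50},
    {"dx": -5,"dy": 0,"dz": 0,"rx": 0,"ry": 0,"rz": 0,"jaw": 50},
    {"dx": 0,"dy": 0,"dz": 0,"rx": 0,"ry": 0,"rz": 0,"jaw": 50},
  ],
)

```text
time_s: 3.95
tool_pos: [489.3, -16.1, 258.4]
ee_rot: [0.996, 0.091, -0.001, -0.0]
force: [0.2, 0.4, 0.2]
gripper_width: 49.9
gripper_force: 0.0
```

```bash
python3 - <<'E'
from h import *
im,W=cloud("side");np.save("s2.npy",W);cv2.imwrite("pics/s2.png",cv2.resize(im[150:270,200:350],None,fx=4,fy=4))
E
```

```text
(no output)
```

View pics/s2.png

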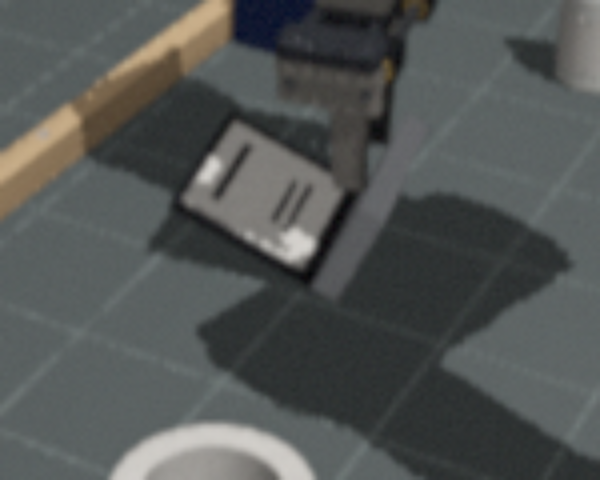

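The sign is now tilted about 20° with the panel clearly raised, and the heel still sits at about (310,285). I'll push past the balance point slowly so the panel can follow the fingers.

>>> drive_tool(
  moves=[
    {"dx": -5,"dy": 0,"dz": 0,"rx": 0,"ry": 0,"rz": 0,"jaw": 50},
    {"dx": -5,"dy": 0,"dz": 0,"rx": 0,"ry": 0,"rz": 0,"jaw": 50},
    {"dx": -6,"dy": 0,"dz": 0,"rx": 0,"ry": 0,"rz": 0,"jaw": 50},
    {"dx": -6,"dy": 0,"dz": 0,"rx": 0,"ry": 0,"rz": 0,"jaw": 50},
    {"dx": -6,"dy": 0,"dz": 0,"rx": 0,"ry": 0,"rz": 0,"jaw": 50},
  ],
)

```text
time_s: 4.62
tool_pos: [461.9, -21.3, 258.7]
ee_rot: [0.996, 0.091, -0.0, -0.0]
force: [-0.2, -1.2, 0.9]
gripper_width: 49.9
gripper_force: 0.0
```

```bash
python3 - <<'E'
from h import *
im,W=cloud("side");np.save("s3.npy",W);cv2.imwrite("pics/s3.png",cv2.resize(im[150:270,200:350],None,fx=4,fy=4))
E
```

```text
(no output)
```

View pics/s3.png

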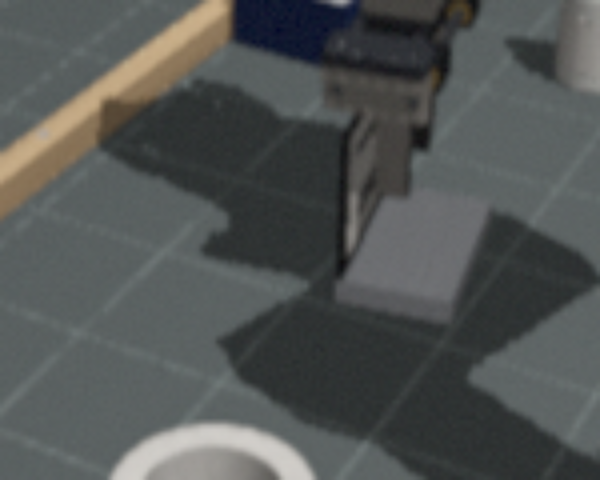

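The sign stands on its foot: panel vertical at about (355,190), foot flat at (415,255). I'll pull the fingers back over the foot towards the robot and measure again.

>>> drive_tool(
  moves=[
    {"dx": -25,"dy": 0,"dz": 0,"rx": 0,"ry": 0,"rz": 0,"jaw": 50},
    {"dx": -30,"dy": 0,"dz": 0,"rx": 0,"ry": 0,"rz": 0,"jaw": 50},
    {"dx": -30,"dy": 0,"dz": 0,"rx": 0,"ry": 0,"rz": 0,"jaw": 50},
    {"dx": -15,"dy": 0,"dz": 0,"rx": 0,"ry": 0,"rz": 0,"jaw": 50},
    {"dx": 0,"dy": 0,"dz": 0,"rx": 0,"ry": 0,"rz": 0,"jaw": 50},
  ],
)

```text
time_s: 5.3
tool_pos: [363.5, -39.4, 258.7]
ee_rot: [0.996, 0.091, 0.0, 0.0]
force: [1.0, -0.7, -0.4]
gripper_width: 50.2
gripper_force: 0.0
```

```bash
cat > m.py <<'E'
from h import *
def mr(p,l):
    p=p[np.isfinite(p).all(1)]
    if len(p)<10: print(l,len(p)); return
    print(l,len(p),np.round(cv2.boxPoints(cv2.minAreaRect(p[:,:2].astype(np.float32)))).tolist(),"z",np.round(np.percentile(p[:,2],[5,50,95]),1))
def meas(x0,x1,y0,y1,tag):
    for n in("top","side"):
        im,W=cloud(n); cv2.imwrite(f"pics/{n}_{tag}.png",im)
        B=W.reshape(-1,3); B=B[(B[:,0]>x0)&(B[:,0]<x1)&(B[:,1]>y0)&(B[:,1]<y1)]
        mr(B[(B[:,2]>13)&(B[:,2]<25)],n+" foot"); mr(B[(B[:,2]>45)&(B[:,2]<135)],n+" panel")
        hi=B[(B[:,2]>110)&(B[:,2]<135)]; mr(hi,n+" ptop")
E
python3 -c "
from m import *
meas(398,560,-110,90,'a')"
```

```text
top foot 1076 [[406.0, 29.0], [427.0, -89.0], [497.0, -76.0], [475.0, 42.0]] z [15.6 18.5 21.5]
top panel 313 [[474.0, 41.0], [496.0, -76.0], [501.0, -75.0], [479.0, 42.0]] z [ 52.1 107.5 125.4]
top ptop 151 [[474.0, 40.0], [496.0, -75.0], [501.0, -74.0], [479.0, 41.0]] z [113.2 122.8 126.2]
side foot 807 [[402.0, 32.0], [423.0, -92.0], [497.0, -79.0], [476.0, 45.0]] z [16.4 19.8 22.3]
side panel 386 [[470.0, 46.0], [492.0, -79.0], [499.0, -78.0], [476.0, 47.0]] z [ 49.2  90.6 125.2]
side ptop 107 [[471.0, 43.0], [493.0, -77.0], [499.0, -76.0], [476.0, 44.0]] z [111.4 121.1 126.3]
```

>>> drive_tool(
  moves=[
    {"dx": 0,"dy": 0,"dz": 30,"rx": 0,"ry": 0,"rz": 0,"jaw": 64},
    {"dx": 0,"dy": 0,"dz": 25,"rx": 0,"ry": 0,"rz": 0,"jaw": 64},
    {"dx": 0,"dy": 0,"dz": 6,"rx": 0,"ry": 0,"rz": 0,"jaw": 64},
    {"dx": 0,"dy": 0,"dz": 0,"rx": 0,"ry": 0,"rz": 0,"jaw": 64},
  ],
)

```text
time_s: 5.9
tool_pos: [364.5, -39.4, 197.9]
ee_rot: [0.996, 0.091, -0.0, -0.0]
force: [-0.3, 0.5, 1.0]
gripper_width: 63.7
gripper_force: 0.0
```

>>> drive_tool(
  moves=[
    {"dx": 12,"dy": 0,"dz": 0,"rx": 0,"ry": 0,"rz": 0,"jaw": 64},
    {"dx": 12,"dy": 0,"dz": 0,"rx": 0,"ry": 0,"rz": 0,"jaw": 64},
    {"dx": 8,"dy": 0,"dz": 0,"rx": 0,"ry": 0,"rz": 0,"jaw": 64},
    {"dx": 5,"dy": 0,"dz": 0,"rx": 0,"ry": 0,"rz": 0,"jaw": 64},
    {"dx": 4,"dy": 0,"dz": 0,"rx": 0,"ry": 0,"rz": 0,"jaw": 64},
  ],
)

```text
time_s: 6.52
tool_pos: [404.5, -31.8, 197.6]
ee_rot: [0.996, 0.091, -0.001, -0.0]
force: [-5.5, -1.6, 4.9]
gripper_width: 64.1
gripper_force: 3.0
```

>>> drive_tool(
  moves=[
    {"dx": 4,"dy": 0,"dz": 0,"rx": 0,"ry": 0,"rz": 0,"jaw": 64},
    {"dx": 4,"dy": 0,"dz": 0,"rx": 0,"ry": 0,"rz": 0,"jaw": 64},
    {"dx": 5,"dy": 0,"dz": 0,"rx": 0,"ry": 0,"rz": 0,"jaw": 64},
    {"dx": 6,"dy": 0,"dz": 0,"rx": 0,"ry": 0,"rz": 0,"jaw": 64},
    {"dx": 7,"dy": 0,"dz": 0,"rx": 0,"ry": 0,"rz": 0,"jaw": 64},
  ],
)

```text
time_s: 7.15
tool_pos: [428.8, -27.0, 197.2]
ee_rot: [0.996, 0.091, -0.003, -0.0]
force: [-7.5, -0.5, 6.1]
gripper_width: 63.9
gripper_force: 3.6
```

```bash
python3 -c "
from m import *
meas(400,560,-110,90,'b')"
```

```text
top foot 52 [[504.0, -72.0], [518.0, -77.0], [527.0, -49.0], [513.0, -45.0]] z [15.9 19.  21.9]
top panel 193 [[394.0, 13.0], [522.0, -72.0], [570.0, 1.0], [442.0, 86.0]] z [ 56.5 118.1 128. ]
top ptop 115 [[394.0, 13.0], [522.0, -72.0], [570.0, 1.0], [442.0, 86.0]] z [114.9 122.7 129.4]
side foot 652 [[409.0, 37.0], [427.0, -87.0], [521.0, -73.0], [502.0, 51.0]] z [15.7 19.7 22.6]
side panel 839 [[382.0, 60.0], [412.0, -112.0], [527.0, -91.0], [497.0, 81.0]] z [ 51.4 106.5 131.6]
side ptop 367 [[382.0, 60.0], [413.0, -112.0], [527.0, -91.0], [497.0, 81.0]] z [111.4 121.2 133.5]
```

View pics/side_b.png

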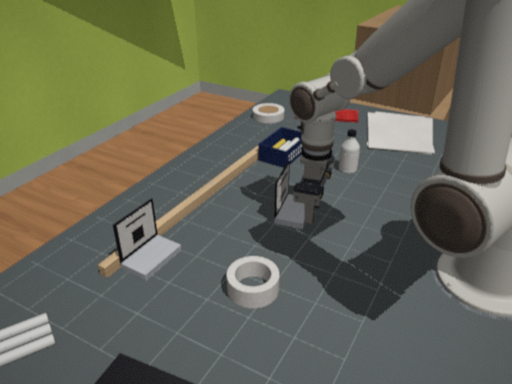

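The sign stands at about (290,200) with the fingers on its front edge and sliding, all clear of the bottle and basket. I'll continue pushing while turning gradually.

>>> drive_tool(
  moves=[
    {"dx": 8,"dy": 0,"dz": 0,"rx": 0,"ry": 0,"rz": 0.7,"jaw": 64},
    {"dx": 8,"dy": 0,"dz": 0,"rx": 0,"ry": 0,"rz": 0.7,"jaw": 64},
    {"dx": 8,"dy": 0,"dz": 0,"rx": 0,"ry": 0,"rz": 0.7,"jaw": 64},
    {"dx": 8,"dy": 0,"dz": 0,"rx": 0,"ry": 0,"rz": 0.7,"jaw": 64},
    {"dx": 8,"dy": 0,"dz": 0,"rx": 0,"ry": 0,"rz": 0.7,"jaw": 64},
  ],
)

```text
time_s: 7.88
tool_pos: [469.9, -20.8, 197.6]
ee_rot: [0.998, 0.06, -0.0, -0.0]
force: [-0.9, -0.6, -2.3]
gripper_width: 64.2
gripper_force: 1.1
```

>>> drive_tool(
  moves=[
    {"dx": 8,"dy": 0,"dz": 0,"rx": 0,"ry": 0,"rz": 0.7,"jaw": 64},
    {"dx": 8,"dy": 0,"dz": 0,"rx": 0,"ry": 0,"rz": 0.7,"jaw": 64},
    {"dx": 8,"dy": 0,"dz": 0,"rx": 0,"ry": 0,"rz": 0.7,"jaw": 64},
    {"dx": 8,"dy": 0,"dz": 0,"rx": 0,"ry": 0,"rz": 0.7,"jaw": 64},
    {"dx": 8,"dy": 0,"dz": 0,"rx": 0,"ry": 0,"rz": 0.7,"jaw": 64},
  ],
)

```text
time_s: 8.5
tool_pos: [509.8, -17.0, 197.7]
ee_rot: [1.0, 0.03, -0.0, -0.0]
force: [-2.3, 0.8, -0.8]
gripper_width: 63.7
gripper_force: 1.1
```

>>> drive_tool(
  moves=[
    {"dx": 8,"dy": 0,"dz": 0,"rx": 0,"ry": 0,"rz": 0.7,"jaw": 64},
    {"dx": 8,"dy": 0,"dz": 0,"rx": 0,"ry": 0,"rz": 0.7,"jaw": 64},
    {"dx": 8,"dy": 0,"dz": 0,"rx": 0,"ry": 0,"rz": 0.7,"jaw": 64},
    {"dx": 8,"dy": 0,"dz": 0,"rx": 0,"ry": 0,"rz": 0.7,"jaw": 64},
    {"dx": 8,"dy": 0,"dz": 0,"rx": 0,"ry": 0,"rz": 0.7,"jaw": 64},
  ],
)

```text
time_s: 9.12
tool_pos: [549.7, -15.6, 197.7]
ee_rot: [1.0, -0.001, -0.0, -0.0]
force: [-2.4, -0.6, -0.9]
gripper_width: 64.2
gripper_force: 1.1
```

```bash
python3 - <<'E'
from m import *
print(np.degrees(Rn.from_quat(read_state()["ee_rot"]).as_matrix()[:2,0]@[0,1]))
meas(550,690,-110,120,'c')
E
```

```text
-0.08643508047556606
top foot 3
top panel 45 [[549.0, 45.0], [564.0, -104.0], [584.0, -102.0], [569.0, 47.0]] z [117.8 120.2 124.3]
top ptop 45 [[549.0, 45.0], [564.0, -104.0], [584.0, -102.0], [569.0, 47.0]] z [117.8 120.2 124.3]
side foot 497 [[548.0, -73.0], [634.0, -76.0], [637.0, 47.0], [551.0, 49.0]] z [15.  19.7 22.6]
side panel 742 [[550.0, 81.0], [550.0, -99.0], [637.0, -99.0], [637.0, 81.0]] z [ 51.6 100.6 127.3]
side ptop 251 [[550.0, 81.0], [550.0, -99.0], [637.0, -99.0], [637.0, 81.0]] z [111.4 120.8 133. ]
```

View pics/side_c.png

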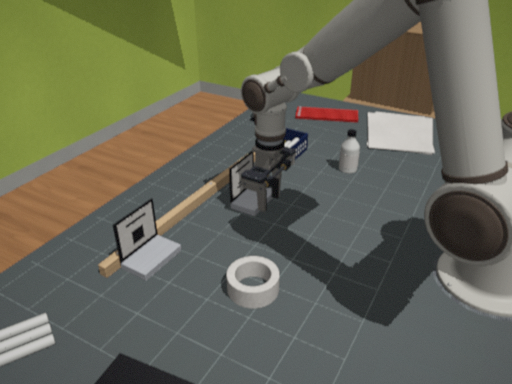

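The sign stands at about (248,185), now parallel to within 1–2° of the ledge and about 79 mm short of it. I'll push most of the rest, finish the turn, then go in small steps.

>>> drive_tool(
  moves=[
    {"dx": 8,"dy": 0,"dz": 0,"rx": 0,"ry": 0,"rz": 0.5,"jaw": 64},
    {"dx": 8,"dy": 0,"dz": 0,"rx": 0,"ry": 0,"rz": 0.5,"jaw": 64},
    {"dx": 8,"dy": 0,"dz": 0,"rx": 0,"ry": 0,"rz": 0.5,"jaw": 64},
    {"dx": 8,"dy": 0,"dz": 0,"rx": 0,"ry": 0,"rz": 0.4,"jaw": 64},
    {"dx": 8,"dy": 0,"dz": 0,"rx": 0,"ry": 0,"rz": 0,"jaw": 64},
  ],
)

```text
time_s: 9.85
tool_pos: [589.0, -16.3, 198.0]
ee_rot: [1.0, -0.017, -0.001, -0.0]
force: [-6.1, 0.5, 4.2]
gripper_width: 64.0
gripper_force: 2.9
```

>>> drive_tool(
  moves=[
    {"dx": 7,"dy": 0,"dz": 0,"rx": 0,"ry": 0,"rz": 0,"jaw": 64},
    {"dx": 6,"dy": 0,"dz": 0,"rx": 0,"ry": 0,"rz": 0,"jaw": 64},
    {"dx": 5,"dy": 0,"dz": 0,"rx": 0,"ry": 0,"rz": 0,"jaw": 64},
    {"dx": 4,"dy": 0,"dz": 0,"rx": 0,"ry": 0,"rz": 0,"jaw": 64},
    {"dx": 4,"dy": 0,"dz": 0,"rx": 0,"ry": 0,"rz": 0,"jaw": 64},
  ],
)

```text
time_s: 10.48
tool_pos: [614.9, -17.2, 198.0]
ee_rot: [1.0, -0.017, -0.001, -0.0]
force: [-5.6, -0.0, 3.5]
gripper_width: 64.0
gripper_force: 2.8
```

>>> drive_tool(
  moves=[
    {"dx": 3,"dy": 0,"dz": 0,"rx": 0,"ry": 0,"rz": 0,"jaw": 64},
    {"dx": 2,"dy": 0,"dz": 0,"rx": 0,"ry": 0,"rz": 0,"jaw": 64},
    {"dx": 0,"dy": 0,"dz": 0,"rx": 0,"ry": 0,"rz": 0,"jaw": 64},
  ],
)

```text
time_s: 10.85
tool_pos: [620.1, -17.3, 198.0]
ee_rot: [1.0, -0.017, -0.0, -0.0]
force: [-3.7, 1.5, 3.2]
gripper_width: 63.7
gripper_force: 2.4
```

>>> drive_tool(
  moves=[
    {"dx": 2,"dy": 0,"dz": 0,"rx": 0,"ry": 0,"rz": 0,"jaw": 64},
    {"dx": 2,"dy": 0,"dz": 0,"rx": 0,"ry": 0,"rz": 0,"jaw": 64},
  ],
)

```text
time_s: 11.1
tool_pos: [623.9, -17.5, 198.0]
ee_rot: [1.0, -0.017, -0.001, -0.0]
force: [-5.3, -0.8, 4.3]
gripper_width: 63.7
gripper_force: 3.1
```

>>> drive_tool(
  moves=[
    {"dx": 2,"dy": 0,"dz": 0,"rx": 0,"ry": 0,"rz": 0,"jaw": 64},
    {"dx": 1,"dy": 0,"dz": 0,"rx": 0,"ry": 0,"rz": 0,"jaw": 64},
  ],
)

```text
time_s: 11.35
tool_pos: [626.9, -17.6, 197.9]
ee_rot: [1.0, -0.017, -0.001, -0.0]
force: [-6.1, -0.2, 5.0]
gripper_width: 64.0
gripper_force: 3.2
```

>>> drive_tool(
  moves=[
    {"dx": 1,"dy": 0,"dz": 0,"rx": 0,"ry": 0,"rz": 0,"jaw": 64},
    {"dx": 1,"dy": 0,"dz": 0,"rx": 0,"ry": 0,"rz": 0,"jaw": 64},
  ],
)

```text
time_s: 11.6
tool_pos: [628.7, -17.6, 197.9]
ee_rot: [1.0, -0.017, -0.001, -0.0]
force: [-8.1, 0.1, 6.6]
gripper_width: 63.7
gripper_force: 4.6
```

>>> drive_tool(
  moves=[
    {"dx": 1,"dy": 0,"dz": 0,"rx": 0,"ry": 0,"rz": 0,"jaw": 64},
    {"dx": 0,"dy": 0,"dz": 0,"rx": 0,"ry": 0,"rz": 0,"jaw": 64},
  ],
)

```text
time_s: 11.85
tool_pos: [629.2, -17.7, 197.9]
ee_rot: [1.0, -0.017, -0.003, -0.0]
force: [-11.7, 0.3, 9.0]
gripper_width: 64.5
gripper_force: 5.5
```

>>> drive_tool(
  moves=[
    {"dx": 1,"dy": 0,"dz": 0,"rx": 0,"ry": 0,"rz": 0,"jaw": 64},
    {"dx": 0,"dy": 0,"dz": 0,"rx": 0,"ry": 0,"rz": 0,"jaw": 64},
  ],
)

```text
time_s: 12.1
tool_pos: [629.7, -17.7, 197.9]
ee_rot: [1.0, -0.017, -0.004, -0.0]
force: [-13.7, 0.1, 11.6]
gripper_width: 64.4
gripper_force: 7.2
```

The force is climbing and the tool has stalled at a heel x of about 714.6, which matches the ledge. I'll back off and check.

>>> drive_tool(
  moves=[
    {"dx": -4,"dy": 0,"dz": 0,"rx": 0,"ry": 0,"rz": 0,"jaw": 64},
    {"dx": -15,"dy": 0,"dz": 0,"rx": 0,"ry": 0,"rz": 0,"jaw": 64},
    {"dx": -45,"dy": 0,"dz": 0,"rx": 0,"ry": 0,"rz": 0,"jaw": 64},
    {"dx": -60,"dy": 0,"dz": 0,"rx": 0,"ry": 0,"rz": 0,"jaw": 64},
    {"dx": -60,"dy": 0,"dz": 0,"rx": 0,"ry": 0,"rz": 0,"jaw": 64},
  ],
)

```text
time_s: 12.72
tool_pos: [446.5, -11.6, 198.2]
ee_rot: [1.0, -0.017, 0.002, 0.0]
force: [0.4, -0.6, 1.0]
gripper_width: 64.2
gripper_force: 0.0
```

>>> drive_tool(
  moves=[
    {"dx": -45,"dy": 0,"dz": -40,"rx": 0,"ry": 0,"rz": 0,"jaw": 64},
    {"dx": 0,"dy": 0,"dz": -60,"rx": 0,"ry": 0,"rz": 0,"jaw": 64},
    {"dx": 0,"dy": 0,"dz": -60,"rx": 0,"ry": 0,"rz": 0,"jaw": 64},
    {"dx": 0,"dy": 0,"dz": 0,"rx": 0,"ry": 0,"rz": 0,"jaw": 64},
  ],
)

```text
time_s: 13.22
tool_pos: [404.3, -10.6, 363.7]
ee_rot: [1.0, -0.017, 0.007, 0.002]
force: [0.1, -0.1, 0.0]
gripper_width: 63.9
gripper_force: 0.0
```

```bash
python3 - <<'E'
from m import *
meas(600,750,-110,100,'d')
W=cloud("top")[1].reshape(-1,3); Wi,im=None,None
q=W[(W[:,2]>26)&(W[:,2]<34)&(W[:,0]>690)&(W[:,0]<760)]
for a,b in((60,230),(-190,-90)):
    for y in range(a,b,30):
        k=q[abs(q[:,1]-y)<6]; print(y,len(k),np.round([k[:,0].min(),k[:,0].max()],1) if len(k) else "")
E
```

```text
top foot 1444 [[637.0, -107.0], [714.0, -110.0], [721.0, 98.0], [644.0, 100.0]] z [15.3 18.6 21.9]
top panel 652 [[708.0, -80.0], [714.0, -80.0], [718.0, 39.0], [711.0, 40.0]] z [ 50.4  93.  124.3]
top ptop 203 [[708.0, -80.0], [714.0, -80.0], [718.0, 38.0], [712.0, 38.0]] z [111.5 120.9 125.3]
side foot 787 [[633.0, -107.0], [713.0, -110.0], [721.0, 100.0], [641.0, 103.0]] z [14.9 20.  23.1]
side panel 725 [[702.0, -81.0], [712.0, -81.0], [717.0, 42.0], [707.0, 43.0]] z [ 49.5  87.8 124.1]
side ptop 167 [[704.0, -79.0], [712.0, -79.0], [715.0, 41.0], [707.0, 41.0]] z [111.4 119.8 125.6]
60 44 [717.4 740.3]
90 42 [718.6 740. ]
120 39 [719.7 739.7]
150 39 [720.5 743.2]
180 38 [722.8 742.9]
210 38 [723. 744.]
-190 43 [709.8 731. ]
-160 41 [709.5 731.4]
-130 38 [711.2 731. ]
-100 42 [713.  734.6]
```

View pics/top_d.png

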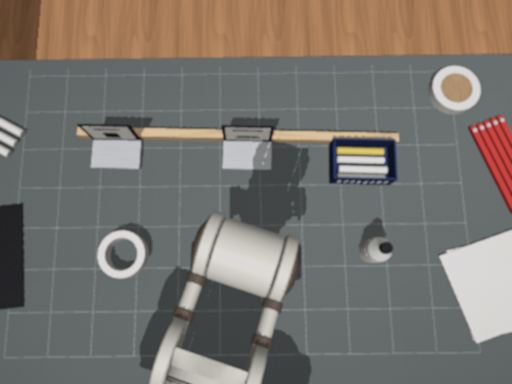

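View pics/side_d.png

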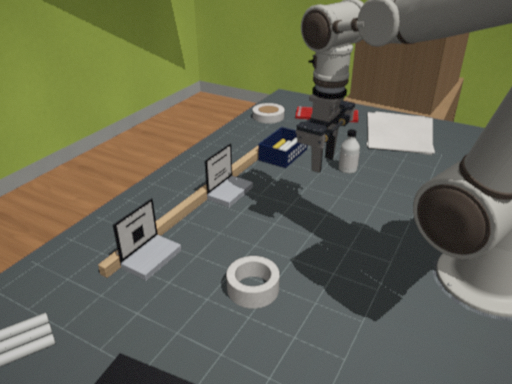

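The top view shows the sign's back at (248,133), flush on the ledge between the other sign and the basket. The side view shows it upright at about (222,172). Its back corners measure within 1–2 mm of the ledge front, the other objects look undisturbed, and the robot is clear.

```bash
python3 -c "
from plant import *
print(close_job())"
```

```text
the job is handed in; nothing more can be done
None
```

The sign is standing on its foot with its back flush against the ledge (within about 2 mm by camera), the other objects look undisturbed in the final pictures, and I handed the job in; no verdict came back.

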